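# Load the sample carrier, dock it and start the strip reader

## Robot

A 6-joint arm with a two-finger parallel gripper is mounted at the origin on the work surface. World frame = base frame: x ahead of the robot, y to its left, z up, the work surface at z = 0. Lengths are in m, angles in degrees, forces in N, time in s.
With the tool pointing down it reaches from about 0.325 to 1 m from the base axis. Payload 5.1 kg.
Tool frame: the origin (TCP) lies midway between the tips of the shut fingers; the grasp point (between the pads) lies env.grasp_offset behind it (env.grasp_offset is the distance from the TCP to the grasp point, in m); z points along the fingers, y is the line along which they close (so a half turn about z gives the same grasp; the last joint's range is limited). The gripper opens to 85 mm and grips with 20 to 120 N. Pads are 22 mm wide; open, the fingers measure 114 mm over their backs; the gripper's body (76 mm by 85 mm) begins 54 mm behind the grasp point. The pads swing forward as they close: fully open they stand 13 mm farther back than shut.
Start: joints at [62.074, 7.093, 94.555, -0, 78.352, -4.733], TCP at [0.256, 0.597, 0.231] pointing down, gripper open.
Joint ranges: [-149.61, 149.61], [-58.7, 133.49], [1.44, 155.28], [-77.14, 257.14], [18.33, 153.61], [-166.67, 166.67]. Speed limits (degrees/s): [147.25, 147.25, 180, 180, 180, 180].

## Interface

Orientations are given as [roll, pitch, yaw] about the fixed x, y, z axes, in that order (R = Rz(yaw) Ry(pitch) Rx(roll)).
In Python, from rig import env gives the robot as it stands. The module is installed in compiled form; this text tells all that it offers. Calls block until the motion is done:
- env.move_pose(position, orientation): joint-space move of the TCP to a pose.
- env.move_linear(position, v=0.15, orientation=None, until_force=None): straight line of the TCP; orientation=None keeps the orientation; v is the mean speed in m/s. With until_force (N) it stops when the force on the tool has changed by that much, and returns True; else False.
- env.move_joints(angles): joint-space move.
- env.move_gripper(opening, newtons=None): finger opening in m; newtons is the grip in N (None keeps the last); returns when the fingers have stopped.
- env.hold(seconds).
- env.ik(position, orientation): joint angles nearest the present ones, or None.
- env.sense(): the state.
- env.capture(name): name is "scene" or "top" or "wrist"; returns a dict with "color" (420x560x3 uint8, red, green, blue), "fx", "fy", "cx", "cy" (pixels), "origin" and "rotation" of the camera in the world. Camera axes: x right, y down, z forward; pixel columns grow to the right and rows downward; lengths in m; the calibration is good to about 2 mm. A picture is of the moment at which its call begins. There is no depth.
A pose or a line that the arm cannot do raises env.PlanningError and nothing moves.
- env.close_job(): hands the job in; it is judged then, once.
The state is a dict: "t": time; "joint_positions": joint angles; "joint_vel": joint speeds; "effort": joint torques, N m; "ee_pos": TCP position; "ee_rot": TCP orientation; "force": force on the tool from outside, world axes, zero at the start; "wrist_torque": the same for the moment, N m; "grip_width": finger opening in m; "finger_force": force on a finger pad.
Only numpy, scipy, OpenCV 4.12 (cv2) and the standard library are available. Lean on these libraries where they do the work, as an engineer would, in place of code of your own. Each camera call takes 0.05 s, during which the arm holds its last target. There are 200 camera calls.

## Task

Stand every orange-capped sample jar upright in the blue carrier, one to a compartment, then push the loaded carrier along the bench, without lifting it, until it lies squarely inside the black outline. Stand the white reagent cartridge upright in the reader's open drawer and push the drawer fully home past its click. When carrier and drawer are both in place, swing the sprung lever on the reader round to its stop and let it spring back, leaving the tip box, tube rack and white pot where they are.

Things in the scene. Friction and masses are not known exactly. Their poses are not given: they have to be found in the camera images.
- jar1: Sample jar, 62 mm tall, 60 g: clear body 36 mm across with an orange cap 40 mm across (the cap is the top 16 mm). Three to five such identical jars are present (None when absent), standing upright on the bench. Origin: centre of its underside; z up when upright.
- jar2: Sample jar, 62 mm tall, 60 g: clear body 36 mm across with an orange cap 40 mm across (the cap is the top 16 mm). Three to five such identical jars are present (None when absent), standing upright on the bench. Origin: centre of its underside; z up when upright.
- jar3: Sample jar, 62 mm tall, 60 g: clear body 36 mm across with an orange cap 40 mm across (the cap is the top 16 mm). Three to five such identical jars are present (None when absent), standing upright on the bench. Origin: centre of its underside; z up when upright.
- jar4: Sample jar, 62 mm tall, 60 g: clear body 36 mm across with an orange cap 40 mm across (the cap is the top 16 mm). Three to five such identical jars are present (None when absent), standing upright on the bench. Origin: centre of its underside; z up when upright.
- jar5: Sample jar, 62 mm tall, 60 g: clear body 36 mm across with an orange cap 40 mm across (the cap is the top 16 mm). Three to five such identical jars are present (None when absent), standing upright on the bench. Origin: centre of its underside; z up when upright.
- carrier: Blue open tray, loose on the bench, 130 mm along its x by 190 mm along its y, 28 mm high, floor and walls 5 mm thick, about 0.35 kg empty. Dividers as high as the walls make 2 (along x) by 3 (along y) compartments, 57 mm square inside; their centres lie at x = -31 and 31 mm and y = -62, 0 and 62 mm. One jar fits in each. Origin: centre of its underside.
- outline: Rectangle of black tape flat on the bench (nothing to catch on), clear inside 154 mm along its x by 214 mm along its y: 12 mm larger all round than the carrier. Origin: its centre; the carrier's x goes along the outline's x, either way round. Jars may stand inside it at the start.
- cartridge: White reagent cartridge, a block 60 mm along its x by 46 mm along its y by 36 mm high with a grey top 48 by 34 by 5 mm above that (41 mm in all), 120 g, standing on the bench. Origin: centre of its underside.
- reader: White strip reader fixed on the bench, 240 mm deep (x) by 240 mm wide (y) by 115 mm high; its front, with the drawer, faces its own -x, towards the robot. Origin: centre of its underside.
- drawer (a joint): How far the reader's drawer is open, in m: 0 is fully home, it starts at 0.115 to 0.135; pushing it along the reader's +x closes it. Light friction (about 1 N); a sprung detent resists (2 to 4 N) from 24 mm down to 8 mm open; below about 5 mm it snaps the drawer home and holds it there.
- drawer_bay (a point): Point on the drawer's inner floor, 19 mm above the bench, midway across, 58 mm behind the inner face of the drawer's front; it moves with the drawer and its axes are the reader's. The drawer's inside is 140 mm wide (70 mm either side of this point); when open, as much of it as the drawer is open shows between its front and the reader. Side walls reach 69 mm above the bench.
- drawer_front (a point): Middle of the top edge of the drawer's front, on its outer face, 90 mm above the bench; it moves with the drawer. The front is a panel 12 mm thick, 220 mm wide and 75 mm high (from 15 to 90 mm above the bench).
- lever (a joint): Angle of the sprung lever on top of the reader, rad: 0 at rest, 1.2 at its stop. Seen from above it turns anticlockwise about the vertical axis through lever_pivot, from the reader's left side round to its front. It takes 1.3 N at the post to start it and 3.2 N at the stop, and it springs back when let go.
- lever_post (a point): Centre of the top of the upright black post at the lever's end, 163 mm above the bench, 75 mm from the pivot axis; the post is 16 mm across and stands free for the top 32 mm, above the steel arm (top at 131 mm). It moves with the lever.
- lever_pivot (a point): Point on the lever's upright axis on the reader's top, 115 mm above the bench (60 mm in front of the reader's centre). Hub 28 mm across, its top 18 mm above this point.
- tipbox: Bystander: blue pipette tip box with clear lid, 87 x 127 x 65 mm, loose. Origin: centre of its underside.
- tuberack: Bystander: white block 70 x 150 x 50 mm full of orange-capped tubes (82 mm high in all), loose. Origin: centre of its underside.
- pot: Bystander: squat white pot with red lid, 82 mm across, 66 mm high, loose. Origin: centre of its underside.
Mind the look-alikes: they are no part of the job. What is shaped like the jar2 but green or purple is not meant.

How it is judged (in metres and radians):
On the way, in this order (a step that is already met when the one before it is completed fails the run):
1. every jar present stands upright in the carrier (x of jar1 in the frame of carrier between -0.06 and 0.06 m and y of jar1 in the frame of carrier between -0.09 and 0.09 m and z of each of jar1, jar2, jar3, jar4, jar5 in the frame of carrier below 0.015 m and angle between each of jar1, jar2, jar3, jar4, jar5's own z axis and vertical below 0.2 rad and x of jar2 in the frame of carrier between -0.06 and 0.06 m and y of jar2 in the frame of carrier between -0.09 and 0.09 m and x of jar3 in the frame of carrier between -0.06 and 0.06 m and y of jar3 in the frame of carrier between -0.09 and 0.09 m and x of jar4 in the frame of carrier between -0.06 and 0.06 m and y of jar4 in the frame of carrier between -0.09 and 0.09 m and x of jar5 in the frame of carrier between -0.06 and 0.06 m and y of jar5 in the frame of carrier between -0.09 and 0.09 m), for 0.2 s.
2. the carrier, with every jar upright in it, lies inside the outline, and the drawer is home with the cartridge upright in it (all of step 1 and x of carrier in the frame of outline between -0.013 and 0.013 m and y of carrier in the frame of outline between -0.013 and 0.013 m and angle between the x axis of carrier and the x axis of outline, either way round below 0.14 rad and height (world z) of carrier below 0.006 m and angle between carrier's own z axis and vertical below 0.08 rad and x of cartridge in the frame of drawer_bay between -0.06 and 0.13 m and y of cartridge in the frame of drawer_bay between -0.07 and 0.07 m and z of cartridge in the frame of drawer_bay below 0.012 m and angle between cartridge's own z axis and vertical below 0.2 rad and value of joint drawer below 0.003 m), for 0.2 s.
3. with all that in place the lever is swung to its stop (all of step 2 and value of joint lever above 1.14 rad), for 0.05 s.
At the end, for the whole second after the job is handed in: All jars upright on the carrier floor; carrier flat, its centre within 13 mm of the outline's along both outline axes, sides within 0.14 rad; cartridge upright in the drawer; drawer within 3 mm of home; lever back below 0.08 rad; tilts under 0.2 rad; all at rest (all of step 2 and linear speed of each of jar1, jar2, jar3, jar4, jar5, carrier, cartridge below 0.02 m/s and value of joint lever below 0.08 rad); the robot touches nothing.
It fails at once if the carrier is lifted or tipped (height (world z) of carrier above 0.03 m or angle between carrier's own z axis and vertical above 0.3 rad).
It fails at once if the tip box is moved more than 40 mm (distance of tipbox from where it was at the start of the episode above 0.04 m).
It fails at once if the tube rack is moved more than 40 mm (distance of tuberack from where it was at the start of the episode above 0.04 m).
It fails at once if the white pot is moved more than 40 mm (distance of pot from where it was at the start of the episode above 0.04 m).
Of jar1, jar2, jar3, jar4, jar5 only 3 to 5 are there at a start; the rules pass over those that are not, and their reading is None.
At some moment in a run one of carrier, cartridge may be knocked a few centimetres aside while the robot is not near it.
It also fails if it takes over 208 s, if anything falls off the work surface, if the arm or the gripper's body presses on something with over 40 N, if the wrist force passes 120 N, or if a joint passes its speed limit or range.

## Working session

There is one attempt and no reset: what is moved stays moved. The work goes in short steps, each a Python script; the robot and the scene stay as the last script left them, time stands still between calls to the robot, and variables do not carry over. Pictures are saved under pics/ and viewed, at most 14 in all, crops included, and the job is handed in when it is done.

```bash
mkdir -p pics; cat > h.py <<'E'
from rig import env
import numpy as np, cv2
def snap(cam,name):
    c=env.capture(cam); cv2.imwrite(f'pics/{name}.png',cv2.cvtColor(c['color'],cv2.COLOR_RGB2BGR)); 
    np.savez(f'pics/{name}.npz',**{k:np.array(v) for k,v in c.items()}); return c
def px2w(c,u,v,z):
    d=np.array(c['rotation'])@np.array([(u-c['cx'])/c['fx'],(v-c['cy'])/c['fy'],1.0]); o=np.array(c['origin'])
    return o+d*(z-o[2])/d[2]
def w2px(c,p):
    q=np.array(c['rotation']).T@(np.array(p)-np.array(c['origin'])); return c['fx']*q[0]/q[2]+c['cx'],c['fy']*q[1]/q[2]+c['cy']
def load(n): return {k:v for k,v in np.load(f'pics/{n}.npz').items()}
def enlarge(name,u0,v0,w,h,s,out):
    im=cv2.imread(f'pics/{name}.png')[v0:v0+h,u0:u0+w]; cv2.imwrite(f'pics/{out}.png',cv2.resize(im,None,fx=s,fy=s,interpolation=cv2.INTER_CUBIC))
E
python3 - <<'E'
from h import *
for n in ('top','scene'):
    c=snap(n,n+'0'); print(n,c['fx'],c['cx'],c['cy'],c['origin'],np.round(c['rotation'],3).tolist())
    enlarge(n+'0',0,0,560,420,1.42,n+'0b')
print(env.grasp_offset, env.sense()['ee_rot'],env.sense()['t'])
E
```

```text
top 396.872803574795 278.44881424060566 200.24324851918723 [ 0.39736984 -0.02818436  1.08344309] [-169.607, 0.353, -89.934]
scene 432.95354784529667 279.50858247630566 207.46036258559198 [0.99991819 0.53372354 0.83152051] [-134.683, -0.905, 144.88]
0.0187 [-1.79892117e+02 -7.64967432e-03  1.56804124e+02] 0.1
```

View pics/top0b.png

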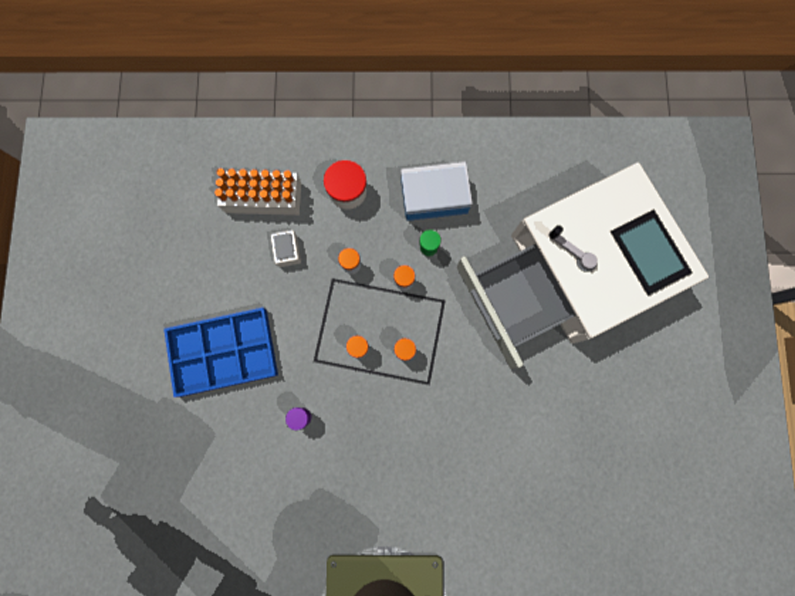

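View pics/scene0b.png

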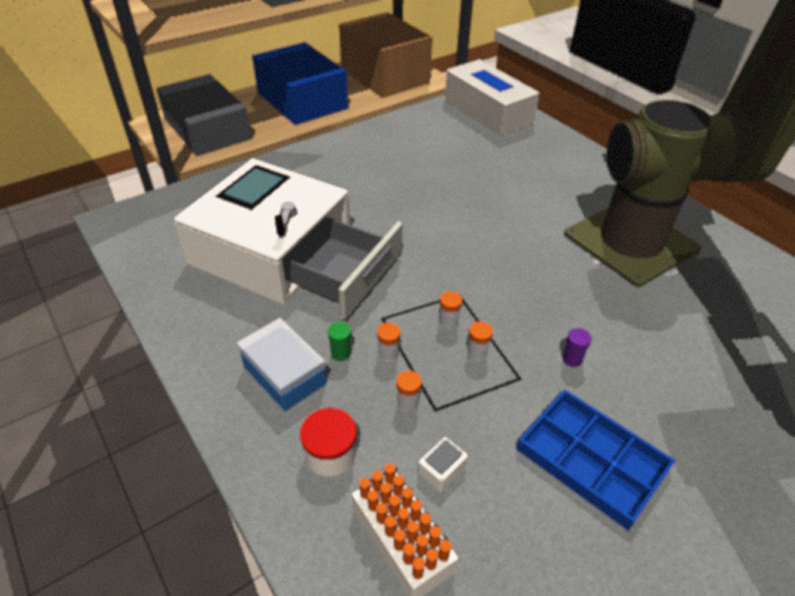

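The top view shows four orange jars at (349,259), (404,275), (357,346) and (405,349). The carrier is at about (220,352), the cartridge at (285,247) and the outline at (380,331). The reader sits to the right, with the lever post at (556,232). Camera rotations come as roll/pitch/yaw, so I'll convert them.

```bash
sed -i "s/np.array(c\['rotation'\])/Rm(c)/g" h.py; cat >> h.py <<'E'
from scipy.spatial.transform import Rotation
def Rm(c): return Rotation.from_euler('xyz',c['rotation'],degrees=True).as_matrix()
def jars(c,z=.062):
    h=cv2.cvtColor(c['color'],cv2.COLOR_RGB2HSV); m=cv2.inRange(h,(5,180,120),(18,255,255))
    n,l,s,ce=cv2.connectedComponentsWithStats(m)
    return [(px2w(c,*ce[i],z),s[i,4],ce[i]) for i in range(1,n) if s[i,4]>100]
E
python3 - <<'E'
from h import *
c=load('top0'); s=1.42
P=lambda u,v,z:px2w(c,(u+.5)/s-.5,(v+.5)/s-.5,z)
for p,a,ce in jars(c,.06): print('jar',p.round(4),a,ce.round(1))
h=cv2.cvtColor(c['color'],cv2.COLOR_RGB2HSV); m=cv2.inRange(h,(105,150,60),(125,255,255))
m[:200]=0; m[:,250:]=0
pts=cv2.findNonZero(m); r=cv2.minAreaRect(pts); print(r); b=cv2.boxPoints(r)
w=np.array([px2w(c,*q,.028) for q in b]); print('carrier corners',w.round(4),np.linalg.norm(np.diff(w,axis=0),axis=1))
o=np.array([P(*q,0) for q in [(333,281),(444,300),(430,383),(315,361)]]); print('outline',o.round(4),o.mean(0),np.linalg.norm(np.diff(o,axis=0),axis=1))
q=np.array([P(*q,.041) for q in [(273,235),(294,233),(297,260),(276,263)]]); print('cart',q.round(4),q.mean(0))
rd=np.array([P(*q,.115) for q in [(525,219),(639,164),(708,276),(592,339)]]); print('reader',rd.round(4),rd.mean(0),np.linalg.norm(np.diff(rd,axis=0),axis=1))
f=np.array([P(*q,.09) for q in [(461,258),(518,367),(466,256),(524,363)]]); print('front',f.round(4))
print('post',P(556,232,.163),'piv',P(589,261,.133))
for n,x,y,z in [('green',430,239,.062),('purple',297,419,.062),('pot',344,180,.066)]: print(n,P(x,y,z))
print('tip',[P(*q,.065).round(3) for q in [(401,169),(466,163),(471,207),(405,217)]])
enlarge('top0',100,150,230,130,3.4,'cropL'); enlarge('top0',310,100,200,170,3.5,'cropR')
E
```

```text
jar [0.6347 0.0656 0.06  ] 165 [245.5 181.8]
jar [ 0.6017 -0.0373  0.06  ] 167 [284.4 194. ]
jar [0.4715 0.0482 0.06  ] 174 [251.2 243.7]
jar [ 0.4667 -0.038   0.06  ] 175 [284.8 245.6]
((154.32681274414062, 247.85853576660156), (48.75043869018555, 75.84954071044922), 77.90524291992188)
carrier corners [[0.5047 0.4228 0.028 ]
 [0.5477 0.2262 0.028 ]
 [0.4211 0.1938 0.028 ]
 [0.3799 0.3864 0.028 ]] [0.20121711 0.13059715 0.19692916]
outline [[ 0.6031  0.1013  0.    ]
 [ 0.5656 -0.1154  0.    ]
 [ 0.4066 -0.0866  0.    ]
 [ 0.4477  0.1324  0.    ]] [0.50574804 0.00794279 0.        ] [0.21994912 0.16154747 0.22285815]
cart [[0.685  0.2133 0.041 ]
 [0.6889 0.1732 0.041 ]
 [0.6359 0.1657 0.041 ]
 [0.6301 0.2053 0.041 ]] [0.65998133 0.18935864 0.041     ]
reader [[ 0.6938 -0.2525  0.115 ]
 [ 0.7972 -0.4631  0.115 ]
 [ 0.5902 -0.5674  0.115 ]
 [ 0.4802 -0.3586  0.115 ]] [ 0.64034824 -0.41040508  0.115     ] [0.23462973 0.23185154 0.23606561]
front [[ 0.6283 -0.1399  0.09  ]
 [ 0.4335 -0.2354  0.09  ]
 [ 0.632  -0.149   0.09  ]
 [ 0.4404 -0.2461  0.09  ]]
post [ 0.65629027 -0.292697    0.163     ] piv [ 0.61297873 -0.35552344  0.133     ]
green [ 0.67129893 -0.08587672  0.062     ]
purple [0.34311858 0.15232776 0.062     ]
pot [0.7860711  0.07666288 0.066     ]
tip [array([ 0.808, -0.032,  0.065]), array([ 0.82 , -0.156,  0.065]), array([ 0.733, -0.164,  0.065]), array([ 0.713, -0.039,  0.065])]
```

View pics/cropL.png

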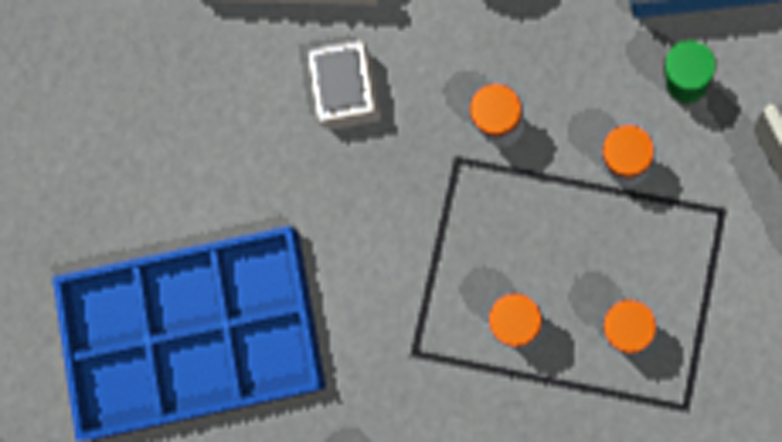

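View pics/cropR.png

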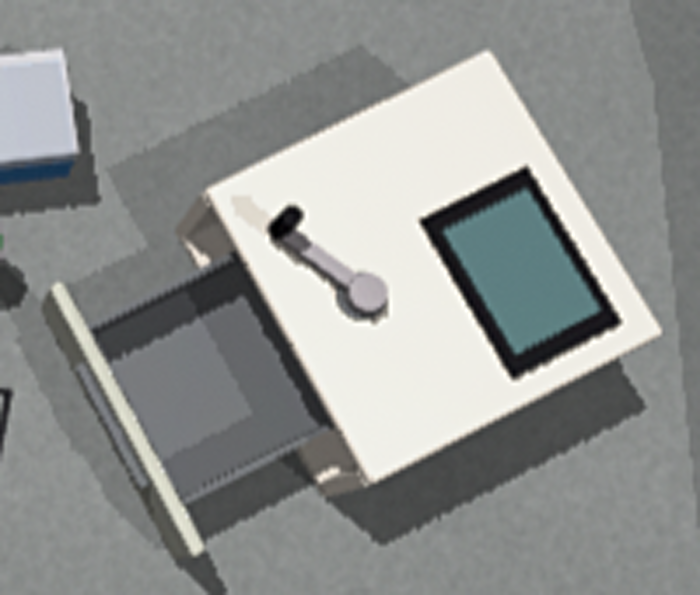

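The crops confirm the carrier rim corners at about (52,279), (293,227), (322,388) and (80,438) in cropL, four jars, and the drawer front and lever. I'll start with the jars and put them in the carrier's four corner compartments, closing the fingers along the carrier's y, where there are no neighbouring jars.

```bash
cat >> h.py <<'E'
def ori(yaw): return [180,0,yaw]
def go(x,y,z,yaw):
    "joint move, choosing the half turn nearest the present joints"
    j0=np.array(env.sense()['joint_positions']); best=None
    for a in (yaw,yaw+180):
        j=env.ik([x,y,z],ori(a))
        if j is not None and (best is None or np.abs(np.array(j)-j0).max()<best[0]): best=(np.abs(np.array(j)-j0).max(),a)
    env.move_pose([x,y,z],ori(best[1]))
def lin(x,y,z,v=.15,**k): return env.move_linear([x,y,z],v=v,**k)
def carr(c,pts,z=.028):
    "carrier centre and yaw from 4 rim pixels: far-left, far-right, near-right, near-left"
    w=np.array([px2w(c,*p,z) for p in pts])[:,:2]
    ey=(w[0]-w[1])+(w[3]-w[2]); 
    return w.mean(0),np.degrees(np.arctan2(ey[1],ey[0]))-90,np.linalg.norm(w-np.roll(w,1,0),axis=1),w
def jar(p,q,yaw,zp=.033,zq=.040,vis=None):
    go(p[0],p[1],.13,yaw); env.move_gripper(.065)
    lin(p[0],p[1],zp,.15); env.move_gripper(0.0,30)
    w=env.sense()['grip_width']; lin(p[0],p[1],.13,.2)
    w2=env.sense()['grip_width']; lin(q[0],q[1],.13,.3); lin(q[0],q[1],zq,.12)
    env.move_gripper(.062); lin(q[0],q[1],.13,.25); print('jar',w,w2,env.sense()['t'])
E
python3 - <<'E'
from h import *
c=load('top0'); pts=[(100+x/3.4,150+y/3.4) for x,y in [(52,279),(293,227),(322,388),(80,438)]]
ce,yaw,L,w=carr(c,pts); print(ce,yaw,L,w.round(4))
R=lambda x,y: ce+Rotation.from_euler('z',yaw,degrees=True).as_matrix()[:2,:2]@[x,y]
J=[(.6347,.0656),(.6017,-.0373),(.4715,.0482),(.4667,-.038)]
jar(J[2],R(-.031,.062),yaw)
c=snap('top','top1'); enlarge('top1',90,110,270,200,2.9,'top1b')
for p,a,q in jars(c): print(p.round(4),a,q.round(1))
E
```

```text
[0.4631121  0.30569855] 12.032046286854438 [0.12634559 0.19233635 0.12868923 0.18879331] [[0.5045 0.4143]
 [0.5458 0.2265]
 [0.4202 0.1986]
 [0.382  0.3835]]
jar 0.03890250352449123 0.03894156181550387 7.325
[0.6341 0.0656 0.062 ] 167 [245.4 181.8]
[ 0.6013 -0.0373  0.062 ] 167 [284.4 194. ]
[ 0.4664 -0.038   0.062 ] 174 [284.8 245.6]
```

View pics/top1b.png

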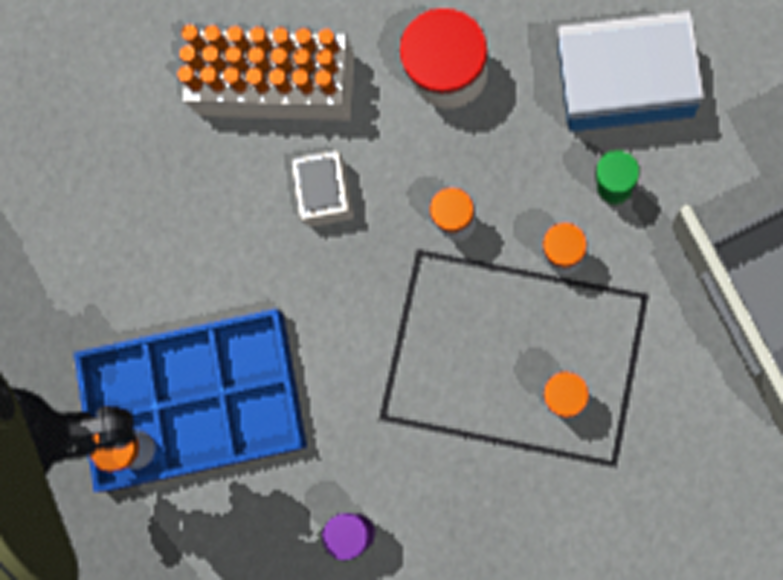

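The first jar is in the near-left compartment and nothing else has moved. I'll do the other three, checking for a carrier knock before each placing.

```bash
cat >> h.py <<'E'
def blue(c):
    m=cv2.inRange(cv2.cvtColor(c['color'],cv2.COLOR_RGB2HSV),(105,150,60),(125,255,255)); m[:190]=0; m[:,400:]=0
    n,l,s,ce=cv2.connectedComponentsWithStats(m); i=1+np.argmax(s[1:,4])
    return cv2.minAreaRect(np.argwhere(l==i)[:,::-1].astype(np.float32))
E
python3 - <<'E'
from h import *
ce=np.array([.4631,.3057]); yaw=12.03
R=lambda x,y: ce+Rotation.from_euler('z',yaw,degrees=True).as_matrix()[:2,:2]@[x,y]
b0=blue(load('top0')); print(b0)
for p,q in [((.4667,-.038),(-.031,-.062)),((.6017,-.0373),(.031,-.062)),((.6347,.0656),(.031,.062))]:
    go(*p,.13,yaw); c=env.capture('top'); b=blue(c); print([np.round(x,1) for x in b])
    if np.hypot(*np.subtract(b[0],b0[0]))>3: print('MOVED'); break
    jar(p,R(*q),yaw)
lin(.55,.05,.3,.3)
c=snap('top','top2'); enlarge('top2',90,110,270,200,2.9,'top2b'); print(blue(c))
for p,a,q in jars(c,.067): print(p.round(4),a,q.round(1))
E
```

```text
((154.32681274414062, 247.85853576660156), (48.75043869018555, 75.84954071044922), 77.90524291992188)
[array([154.2, 247.9]), array([48.8, 75.5]), np.float64(77.9)]
jar 0.03915882332365182 0.038854619539545075 13.9917
[array([154.2, 247.9]), array([48.8, 75.5]), np.float64(77.9)]
jar 0.039023089665726915 0.03904689779457791 20.425
[array([154.4, 247.9]), array([48.8, 75.9]), np.float64(77.9)]
jar 0.03930971303861847 0.039110857465693795 26.675
((144.06289672851562, 249.92984008789062), (51.47610855102539, 51.78984069824219), 81.67434692382812)
[0.4801 0.3716 0.067 ] 179 [125. 240.]
[0.4196 0.3589 0.067 ] 182 [128.2 264. ]
```

View pics/top2b.png

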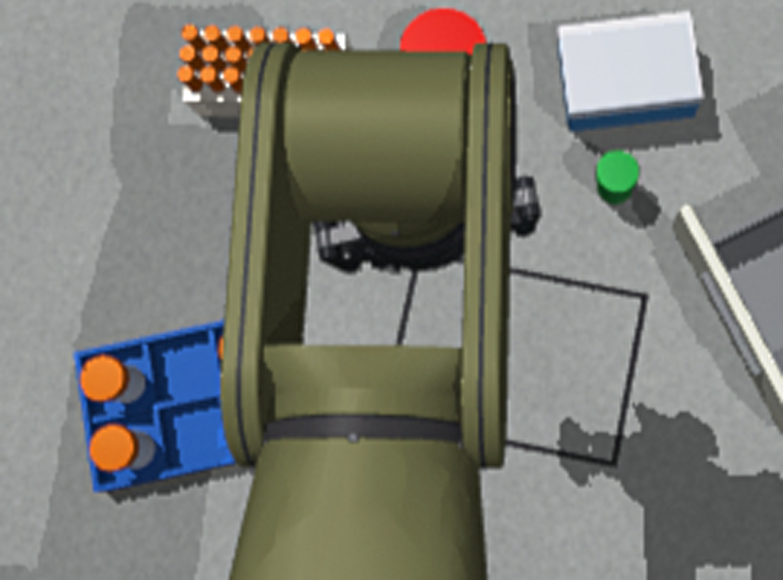

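The left two jars are seated as predicted, but the arm hides the rest. I'll move it clear, check the whole carrier and work out the outline corners more accurately.

```bash
python3 - <<'E'
from h import *
go(.42,-.35,.35,12)
c=snap('top','top3'); enlarge('top3',90,110,270,200,2.9,'top3b'); print(blue(c))
for p,a,q in jars(c,.067): print(p.round(4),a,q.round(1))
o=np.array([px2w(c,100+x/3.4,150+y/3.4,0) for x,y in [(459,160),(723,210),(688,408),(416,354)]])[:,:2]
print(o.round(4),o.mean(0),np.linalg.norm(o-np.roll(o,1,0),axis=1)); e=o[0]-o[1]+o[3]-o[2]; f=o[0]-o[3]+o[1]-o[2]
print(np.degrees(np.arctan2(e[1],e[0]))-90,np.degrees(np.arctan2(f[1],f[0])))
E
```

```text
((153.99269104003906, 247.96585083007812), (48.82027816772461, 75.15110778808594), 77.90524291992188)
[0.5063 0.2503 0.067 ] 180 [172.7 229.8]
[0.4803 0.3713 0.067 ] 184 [125.1 240. ]
[0.4453 0.2375 0.067 ] 179 [176.5 253.7]
[0.4195 0.3587 0.067 ] 185 [128.3 264. ]
[[ 0.6051  0.0996]
 [ 0.5638 -0.1157]
 [ 0.4054 -0.0857]
 [ 0.4476  0.1306]] [0.50546847 0.00719162] [0.16049003 0.21920158 0.16110812 0.22041921]
-10.9463359541422 -10.923058177873962
```

View pics/top3b.png

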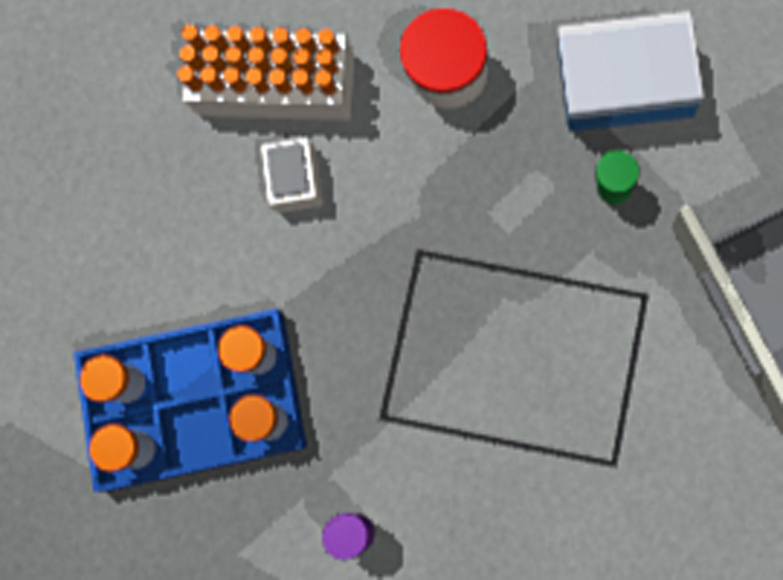

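All four jars stand in the corner compartments, and the carrier hasn't moved. The cartridge has been knocked about 3 cm and is now at crop (288,172). Next I'll take the middle divider between the fingers and slide the carrier flat along the bench into the outline.

```bash
python3 - <<'E'
from h import *
ce=np.array([.463,.3053]); yaw=12.03; t=np.array([.5055,.0072]); ty=-10.93
go(*ce,.13,yaw-90); env.move_gripper(.036); lin(*ce,.013,.1,until_force=8); print(env.sense()['ee_pos'],env.sense()['force'])
env.move_gripper(0,25); print(env.sense()['grip_width'])
r=env.sense()['ee_rot']; a=r[2]+(ty-yaw); z=env.sense()['ee_pos'][2]
env.move_linear([*t,z],v=.07,orientation=[r[0],r[1],a]); s=env.sense(); print(s['ee_pos'],s['ee_rot'],s['force'],s['grip_width'])
env.move_gripper(.036); lin(*t,.13,.15); go(.42,-.35,.35,12)
c=snap('top','top4'); enlarge('top4',150,110,220,170,3.5,'top4b'); print(env.sense()['t'])
J=np.array([p for p,a,q in jars(c,.067)])[:,:2]; print(J.round(4),J.mean(0))
E
```

```text
[0.46365993 0.30568254 0.01386182] [ 0.31568807  0.32960832 -0.31584353]
0.0042765900043612946
[0.50499062 0.00855064 0.01383378] [-1.79994555e+02 -1.62924505e-01  7.90341922e+01] [0.035719   5.57797815 5.59573825] 0.004218657206967037
41.6583
[[ 0.5454  0.0641]
 [ 0.5213 -0.058 ]
 [ 0.4844  0.076 ]
 [ 0.4601 -0.0463]] [0.5027919  0.00894735]
```

View pics/top4b.png

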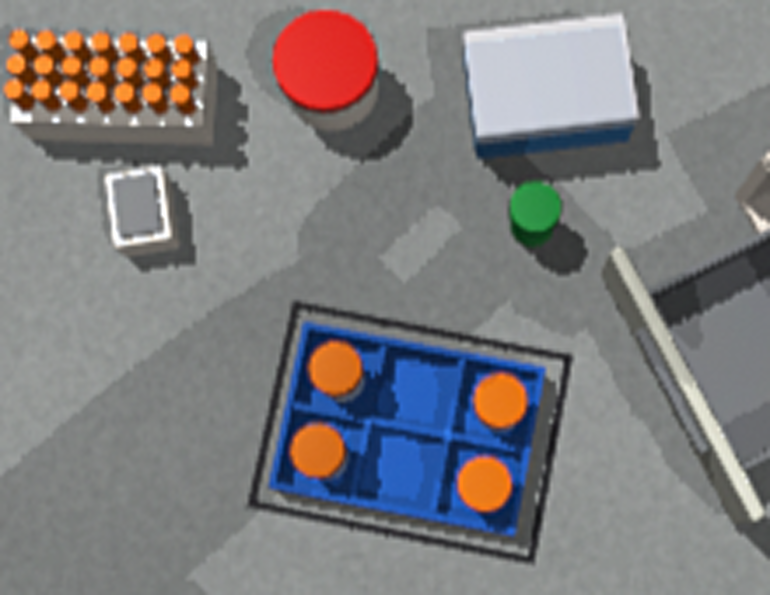

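The carrier now lies squarely inside the outline with all four jars upright. The cartridge's grey top is centred at crop (139,205), with the tube rack about 2 cm beyond it. I'll check the numbers before grasping.

```bash
python3 - <<'E'
from h import *
c=load('top4'); P=lambda x,y,z: px2w(c,150+x/3.5,110+y/3.5,z)[:2]
print(carr(c,[(150+x/3.5,110+y/3.5) for x,y in [(303,322),(545,369),(516,537),(271,489)]])[:3])
o=np.array([P(*q,0) for q in [(296,305),(571,356),(533,560),(252,505)]]); print('outl',o.mean(0))
g=np.array([P(*q,.041) for q in [(109,178),(157,172),(167,231),(120,239)]]); w=np.array([P(*q,.036) for q in [(103,173),(164,166),(174,237),(113,247)]])
for k in (g,w): print(k.round(4),k.mean(0),np.linalg.norm(k-np.roll(k,1,0),axis=1),np.degrees(np.arctan2(*(k[0]-k[3]+k[1]-k[2])[::-1])))
print('rack',P(10,120,.05),P(203,125,.05),'tube near',P(12,103,.082),P(183,107,.082))
E
```

```text
(array([0.50392541, 0.00973652]), np.float64(-11.011740458151522), array([0.13003712, 0.18999166, 0.12937344, 0.18827047]))
outl [0.50533101 0.00742774]
[[0.6976 0.2437]
 [0.7024 0.2065]
 [0.6552 0.1969]
 [0.6489 0.233 ]] [0.67603341 0.21999442] [0.04993508 0.03753307 0.04821283 0.03664213] 11.943866876477841
[[0.7031 0.2499]
 [0.7088 0.2023]
 [0.6516 0.1923]
 [0.6437 0.2394]] [0.67681221 0.22096542] [0.06034697 0.04792188 0.05799098 0.04770002] 9.958096960129636
rack [0.74181834 0.32061279] [0.73763021 0.17013452] tube near [0.74456027 0.30908047] [0.74127613 0.17957611]
```

Carrier is within 3 mm and 0.1° of the outline. The cartridge is at (0.6765, 0.2205) with yaw about 10.5° and clear of the rack. Next I'll put it in the drawer.

```bash
python3 - <<'E'
from h import *
ca=(.6765,.2205); bay=(.562,-.2505); ry=-63.9
go(*ca,.15,10.5); env.move_gripper(.07); lin(*ca,.011,.12,until_force=15); print(env.sense()['ee_pos'])
env.move_gripper(0,30); print(env.sense()['grip_width']); lin(*ca,.17,.2); print(env.sense()['grip_width'])
go(*bay,.17,ry); lin(*bay,.031,.08,until_force=6); s=env.sense(); print(s['ee_pos'],s['force'],s['grip_width'])
env.move_gripper(.066); lin(*bay,.17,.15); lin(.48,-.05,.25,.3)
go(.40,.3,.35,12); c=snap('top','top5'); enlarge('top5',220,140,220,160,3.5,'top5b'); print(env.sense()['t'])
E
```

```text
[0.67745006 0.22072772 0.01235934]
0.04541073651659448
0.045194200345323024
[ 0.56230686 -0.25063813  0.03148208] [-0.02637759  0.23404198 -1.35099881] 0.04564634808772405
54.4333
```

View pics/top5b.png

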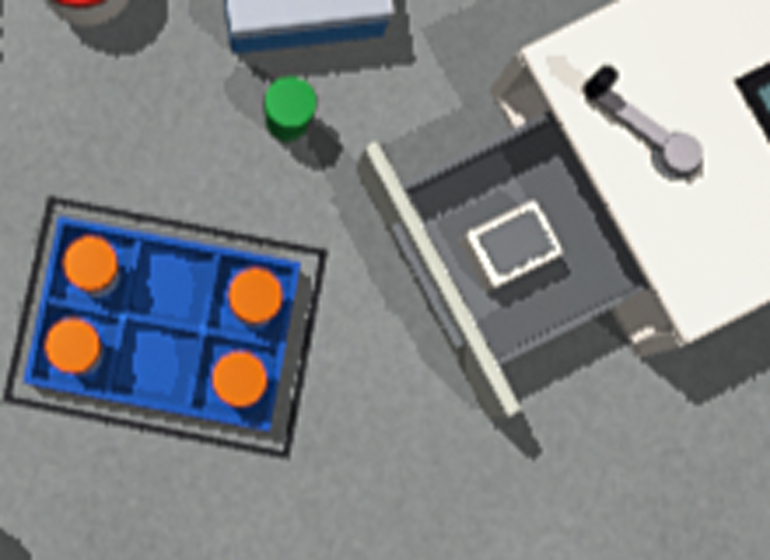

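The cartridge stands upright in the middle of the drawer, at crop (515,243), and the carrier is still inside the outline. Now I'll push the drawer home.

```bash
python3 - <<'E'
from h import *
F=np.array([.531,-.1877]); ex=np.array([np.cos(np.radians(-63.9)),np.sin(np.radians(-63.9))])
p=F-.035*ex; env.move_gripper(0); lin(.48,-.05,.25,.3); go(*p,.16,-63.9); lin(*p,.065,.15)
q=F+.15*ex; r=lin(*q,.065,.05,until_force=15); s=env.sense(); d=(np.array(s['ee_pos'][:2])-F)@ex; print(r,s['ee_pos'],d,s['force'])
env.hold(.2); e=np.array(s['ee_pos'][:2])-.04*ex; lin(*e,.065,.1); lin(*e,.2,.2)
go(.40,.3,.35,12); c=snap('top','top6'); enlarge('top6',220,140,220,160,3.5,'top6b'); print(env.sense()['t'])
P=lambda x,y,z: px2w(c,220+x/3.5,140+y/3.5,z)[:2]
print('post top',P(604,74,.163),'piv',P(682,153,.133))
E
```

```text
True [ 0.57643114 -0.28091654  0.06449283] 0.1036979652735308 [ 0.11679444 -0.32284113 -0.21111596]
64.5
post top [ 0.66146918 -0.29575595] piv [ 0.61282972 -0.35604283]
```

View pics/top6b.png

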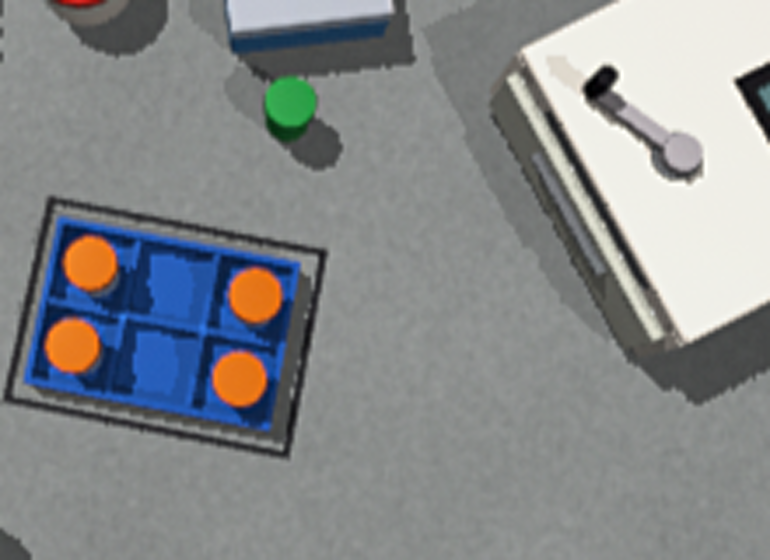

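The drawer looks closed, with a dark gap at about (590,190). The contact force fell to zero after the stop, so I'll push again more firmly to make sure it's past the click.

```bash
python3 - <<'E'
from h import *
F=np.array([.531,-.1877]); ex=np.array([np.cos(np.radians(-63.9)),np.sin(np.radians(-63.9))])
p=F+.06*ex; lin(.48,-.05,.3,.3); go(*p,.2,-63.9); lin(*p,.065,.15)
def push(N,d):
    r=lin(*(F+d*ex),.065,.03,until_force=N); s=env.sense(); print(r,(np.array(s['ee_pos'][:2])-F)@ex,s['force'])
push(4,.13); env.hold(.1); print(env.sense()['force'])
push(12,.14); env.hold(.2); print(env.sense()['force']); push(20,.15); env.hold(.2); s=env.sense(); print((np.array(s['ee_pos'][:2])-F)@ex,s['force'])
e=np.array(s['ee_pos'][:2])-.04*ex; lin(*e,.065,.1); lin(*e,.25,.2)
go(.40,.3,.35,12); c=snap('top','top7'); enlarge('top7',340,140,100,80,7,'top7b')
a=cv2.imread('pics/top6.png')[140:260,340:440].astype(int)-cv2.imread('pics/top7.png')[140:260,340:440]; print((np.abs(a).max(2)>40).sum(),env.sense()['t'])
E
```

```text
True 0.10367680376326888 [-0.32692255  0.01314881  0.82585936]
[ 0.33655242  0.64636437 -0.2321553 ]
True 0.10351351534892195 [-0.09360804 -0.76852783 -0.05120094]
[ 0.1296952  -0.65638951  1.4196906 ]
True 0.10328488443238312 [ 0.10612572 -0.02394771  0.21895529]
0.10276299968549496 [-0.24803453 -0.2497484   0.70973917]
0 74.425
```

View pics/top7b.png

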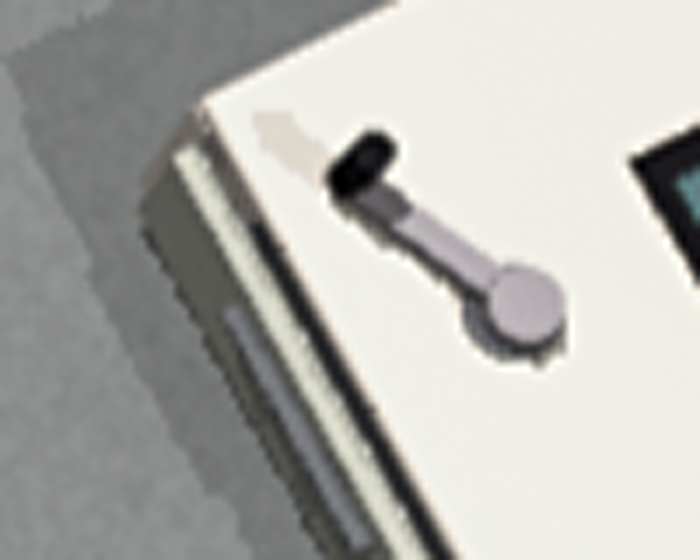

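The front didn't move at all under 20 N, well above the 4 N detent, and the pictures before and after are identical, so the drawer is home. The post top is at crop (375,148), about 52° from the pivot. Next I'll swing the lever along its arc with shut fingers.

```bash
python3 - <<'E'
from h import *
piv=np.array([.613,-.356]); z=.140
def pt(phi,r=.075): return piv+r*np.array([np.cos(np.radians(phi)),np.sin(np.radians(phi))])
env.move_gripper(0); lin(.45,-.05,.35,.3)
go(*pt(22),.26,22-90); y0=env.sense()['ee_rot'][2]; O=lambda phi:[180,0,y0+phi-22]
r=lin(*pt(22),z,.12,until_force=10); print('down',r,env.sense()['ee_pos'])
if not r:
    for phi in range(30,99,8): lin(*pt(phi),z,.06,orientation=O(phi))
    print(env.sense()['force'])
    k=98
    for phi in (104,110,116,122):
        r=lin(*pt(phi),z,.03,orientation=O(phi),until_force=7); k=phi
        s=env.sense(); d=np.array(s['ee_pos'][:2])-piv; print(phi,r,np.degrees(np.arctan2(d[1],d[0])),np.hypot(*d),s['force'])
        if r: break
    env.hold(.3); print(env.sense()['force']); snap('top','lev'); 
    print(env.sense()['t'])
enlarge('lev',320,120,140,110,5,'levb')
E
```

```text
down False [ 0.68324658 -0.32832043  0.14153893]
[ 4.05047576 -1.77562573 -0.48936596]
104 False 103.63525433762318 0.07489083122148733 [ 4.33666792 -1.56255767 -0.34823793]
110 True 103.78004449095984 0.07512207336548306 [4.70079854 0.67301423 0.42188367]
[4.0035709  3.24947671 1.19363273]
82.575
```

View pics/levb.png

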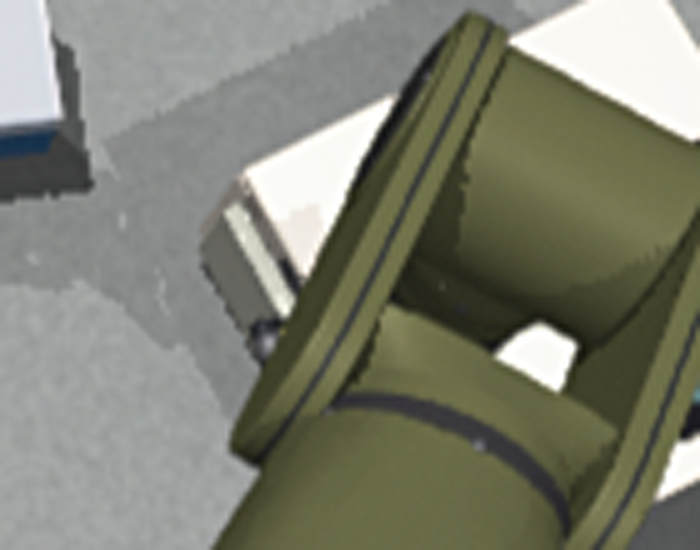

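The arm hides the lever, but the sharp force rise at 103.8°, plus about 15° for the finger offset, matches the stop at about 120°. I'll press once more to be sure, then retreat along the arc and check.

```bash
python3 - <<'E'
from h import *
piv=np.array([.613,-.356]); z=.140
def pt(phi,r=.075): return piv+r*np.array([np.cos(np.radians(phi)),np.sin(np.radians(phi))])
s=env.sense(); y=s['ee_rot'][2]; d=np.array(s['ee_pos'][:2])-piv; k=np.degrees(np.arctan2(d[1],d[0])); O=lambda phi:[180,0,y+phi-k]
r=lin(*pt(112),z,.03,orientation=O(112),until_force=12); s=env.sense(); d=np.array(s['ee_pos'][:2])-piv; print(r,np.degrees(np.arctan2(d[1],d[0])),s['force']); env.hold(.3)
for phi in range(98,20,-8): lin(*pt(phi),z,.08,orientation=O(phi))
lin(*pt(18),.27,.15); lin(.45,-.05,.35,.3); go(.40,.3,.35,12); env.hold(.3)
c=snap('top','fin'); enlarge('fin',210,100,240,180,3.2,'finb'); print(env.sense()['t'])
E
```

```text
True 103.88169752889398 [6.03266754 1.92125492 0.53206645]
90.15
```

View pics/finb.png

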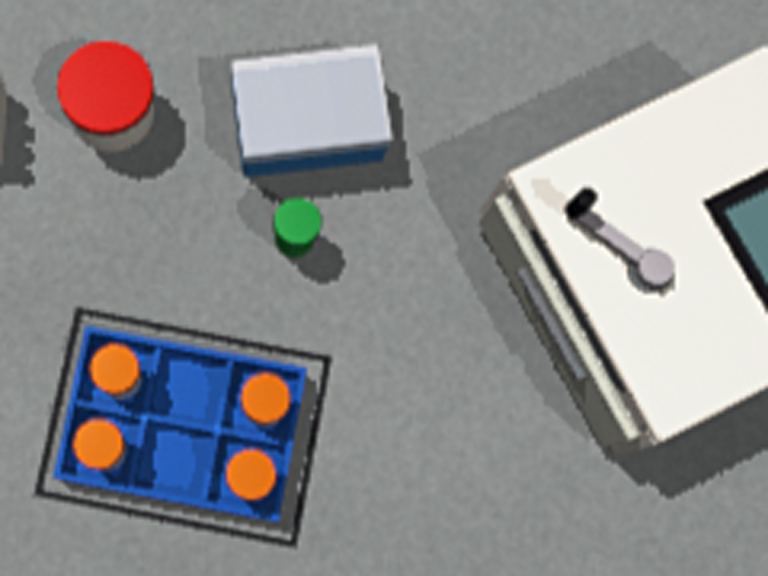

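The lever is back at rest, at (580,203). The drawer is home, the carrier and its jars are inside the outline, and the tip box and pot haven't moved. I'm handing it in.

```bash
python3 -c "
from h import *
print(env.close_job())"
```

```text
the job is handed in; nothing more can be done
None
```

I handed the job in at about 90 s with every step done as far as the pictures and forces show (no verdict came back); note that I slid the carrier flat along the bench by gripping its middle divider, instead of pushing it from outside.

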